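Nutmeg from behind the spice tin

TASK

A nutmeg for toasting sits in the pocket strip of the spice rack, right behind one of three matching tins. Lift that tin aside and stand it upright on a clear spot of the counter, pick out the nutmeg and set it down on the iron tawa, then stand the tin back upright on its own round mark. Do not disturb the other tins, the candlenuts, the tumbler or the colander, and do not tip the tin over.

Things in the scene. Friction and masses are not known exactly. Their poses are not given: they have to be found in the camera images.
- front_tin_mid (a point): the cream spice tin with a teal band that stands in front (robot side) of the nutmeg: a closed cylinder 56 mm across and 110 mm high, with a black knob fixed on its lid, 22 mm across and 30 mm high (total height 140 mm); the lid does not come off; 0.2 to 0.4 kg. Site on its axis, 70 mm above its base; its z axis points up. At the start it stands on a round cork mark of the rack, top of the mark 12 mm above the counter, 56 mm in front of the nutmeg (along the rack's -x)
- nutmeg_mid (a point): the brown nutmeg, rigid, an upright egg shape with a flat base: 24 mm across at its middle (from 10 to 21 mm above its base), 32 mm high, about 12 g; point at its centre, 16 mm above its base. It stands in a pocket of the rack, so about 24 mm of it is proud of the strip
- tin_b_mid (a point): one of the other two tins, the same in shape and size as front_tin, standing on a mark of the rack in front of a candlenut; point 70 mm above its base. Bystander
- tin_c_mid (a point): one of the other two tins, the same in shape and size as front_tin, standing on a mark of the rack in front of a candlenut; point 70 mm above its base. Bystander
- candlenut_1_mid (a point): a pale rounded candlenut, 24 mm across and 24 mm high, standing in a pocket of the rack that does not hold the nutmeg; point at its centre, half-way up. Bystander
- candlenut_2_mid (a point): a pale rounded candlenut, 24 mm across and 24 mm high, standing in a pocket of the rack that does not hold the nutmeg; point at its centre, half-way up. Bystander
- rack: fixed spice rack: a wooden board 125 mm (x) by 275 mm (y), 12 mm thick; origin at the centre of its underside on the counter, x pointing away from the robot, y along the row. A grey pocket strip 42 by 245 mm on it, centred at x = +30 mm, has its top 24 mm above the counter and three round pockets 32 mm across and 8 mm deep at y = -85, 0, +85 mm. Three cork marks 64 mm across, flush with the board, are centred at x = -26 mm and the same y; a tin stands on each
- tawa: fixed round black iron griddle pan standing on the hob's left burner: origin at the centre of its underside, z up; flat floor 6 mm above the origin, 210 mm across, low sloping rim 18 mm high and 260 mm across; its handle points towards the robot and away from the rack
- hob: fixed two-burner gas hob, 360 mm (x) by 660 mm (y), its top 70 mm above the counter and its pan supports 90 mm; origin at the centre of its underside, at counter height
- tumbler_mid (a point): a glass tumbler, 72 mm across at the rim and 110 mm high, standing on the counter; point on its axis, half-way up. Bystander
- colander_mid (a point): a round teal plastic colander, 200 mm across at the rim and 85 mm high, standing on the counter; point on its axis, half-way up. Bystander

How it is judged (in metres and radians):
On the way, in this order (a step that is already met when the one before it is completed fails the run):
1. the tin in front of the nutmeg stands upright and released, aside on the counter, at least 60 mm from its place (distance of front_tin_mid from where it was at the start of the episode above 0.06 m and angle between front_tin_mid's own z axis and vertical below 0.1 rad and height (world z) of front_tin_mid below 0.078 m and contact force between front_tin and the fingers below 0.1 N and distance of nutmeg_mid from where it was at the start of the episode below 0.03 m), for 0.2 s.
2. the nutmeg lies on the tawa, released, while the tin is still aside (horizontal distance between nutmeg_mid and tawa below 0.11 m and z of nutmeg_mid in the frame of tawa between 0.005 and 0.035 m and contact force between nutmeg and the fingers below 0.05 N and distance of front_tin_mid from where it was at the start of the episode above 0.06 m), for 0.2 s.
At the end, for the whole second after the job is handed in: The nutmeg rests on the tawa's floor (centre within 110 mm of the tawa's centre) and the tin stands upright (within 0.1 rad) within 15 mm of where it stood at first, on its mark (horizontal distance between nutmeg_mid and tawa below 0.11 m and z of nutmeg_mid in the frame of tawa between 0.005 and 0.035 m and linear speed of nutmeg below 0.03 m/s and distance of front_tin_mid from where it was at the start of the episode below 0.015 m and angle between front_tin_mid's own z axis and vertical below 0.1 rad); the robot touches nothing.
It fails at once if one of the other two tins is moved or tipped (distance of any of tin_b_mid, tin_c_mid from where it was at the start of the episode above 0.02 m or angle between any of tin_b_mid, tin_c_mid's own z axis and vertical above 0.5 rad).
It fails at once if a candlenut is moved out of its pocket (distance of any of candlenut_1_mid, candlenut_2_mid from where it was at the start of the episode above 0.02 m or angle between any of candlenut_1_mid, candlenut_2_mid's own z axis and vertical above 0.5 rad).
It fails at once if the tumbler is shifted or tipped (distance of tumbler_mid from where it was at the start of the episode above 0.025 m or angle between tumbler_mid's own z axis and vertical above 0.5 rad).
It fails at once if the colander is shifted (distance of colander_mid from where it was at the start of the episode above 0.03 m or angle between colander_mid's own z axis and vertical above 0.5 rad).
It fails at once if the tin is tipped over (angle between front_tin_mid's own z axis and vertical above 0.7 rad).
It also fails if it takes over 72 s, if anything falls off the work surface, if the arm or the gripper's body presses on something with over 40 N, if the wrist force passes 120 N, or if a joint passes its speed limit or range.

ROBOT

A 6-joint arm with a two-finger parallel gripper is mounted at the origin on the work surface. World frame = base frame: x ahead of the robot, y to its left, z up, the work surface at z = 0. Lengths are in mm, angles in degrees, forces in N, time in s.
With the tool pointing down it reaches from about 350 to 850 mm from the base axis. Payload 8.1 kg.
Tool frame: the origin (TCP) lies at the very end of the fingers, on their centre line; the grasp point (between the pads) lies 19 mm behind it; z points along the fingers, y is the line along which they close (so a half turn about z gives the same grasp; the last joint's range is limited). The gripper opens to 85 mm and grips with 20 to 120 N. Pads are 22 mm wide; open, the fingers measure 114 mm over their backs; the gripper's body (76 mm by 85 mm) begins 54 mm behind the grasp point. The pads swing forward as they close: fully open they stand 13 mm farther back than shut.
Start: joints at [62.831, 7.471, 85.268, -0, 87.261, -4.893], TCP at [227.426, 555.232, 231.292] pointing down, gripper open.
Joint ranges: [-169.43, 169.43], [-51.17, 129.36], [1.28, 143.12], [-76.62, 256.62], [0, 156.53], [-152.29, 152.29]. Speed limits (degrees/s): [136.94, 136.94, 159.86, 180, 180, 180].

INTERFACE

Orientations are given as [roll, pitch, yaw] about the fixed x, y, z axes, in that order (R = Rz(yaw) Ry(pitch) Rx(roll)).
In Python, from bench import sense, eyes, job, models gives the robot as it stands. The module is installed in compiled form; this text tells all that it offers.
- The arm moves only by the tool apply_moves, never from a script. Its argument "rows" is a list of rows, each a list of 6 numbers: the shift along the tool's x, y, z in mm, then the turn, a rotation vector about the tool's x, y, z in rad. In form: [[dx, dy, dz, rx, ry, rz], ...]. A call has exactly 5 rows; each row shifts and turns the commanded pose from where the row before left it, along the tool's axes as they then stand; what a row does not reach is not made up. A row lasts 1/8 s, in which the tool goes at most 62.5 mm and 10.7 degrees, less where a joint would pass 70% of its speed; a pose out of reach is approached as far as the arm can. A call is refused whole if a number of a shift passes 62.5 or a number of a turn 0.188, either way. A call with a gripper value outside its range is refused whole. "fingers" is the finger opening in mm, from 0 to 85.4, set as the call begins (left out, the last holds). The fingers move at their own pace and stop on an object; "grip_force" is the grip in N (left out, the last holds). Time passes only in rows, so rows that do not move let the fingers close, or fill a call up. It gives the time, the measured TCP pose, the force, the opening and the grip force at its end, in the units of the state.
- sense(): the state, without advancing time (a new reading comes with each control period).
- eyes.snapshot(name): name is "scene" or "top"; returns (picture, depth): 400x640x3 uint8, red, green, blue; 400x640 float32, mm along the optical axis (not along the pixel's ray), 0 where there is no reading.
- eyes.get_calibration(name): a dict with "intrinsics" (3x3 intrinsics, pixels), "R" (3x3) and "t" (3): a world point X has camera coordinates R X + t. Camera axes: x right, y down, z forward; pixel columns grow to the right and rows downward; lengths in mm; the calibration is good to about 2 mm. A picture is of the moment at which its call begins. get_calibration takes no time and is no camera call.
- job.hand_in(): hands the job in; it is judged then, once.
Trained networks look in the newest picture that a camera, given by its name, has taken for a name from the list of things; names that differ only in an ending like _2 or _b are one class to them, and where a whole thing is asked for, a point or a joint stands for the part that bears it (a point fixed in the world has none). Each returns a list of dicts, best first, with "confidence" (0 to 1); they miss things now and then, are a little off and sometimes report something else, mostly with a low value. They report only what shows in the picture. A call takes as long as a camera call.
- models.boxes_of(name, camera): "xyz" ([x, y, z] in mm, in world coordinates, good to about 4 mm: the middle of the surface that is visible of it).
- models.cut_out(name, camera): "pixels" (400x640 bool, what is visible of it).
- models.place_of(name, camera): "xyz" ([x, y, z] in mm, in world coordinates, good to about 4 mm: a listed point, or the origin of a listed thing).
The state is a dict: "time": time; "joint_pos": joint angles; "qd": joint speeds; "joint_efforts": joint torques, N m; "tool_pos": TCP position; "tcp_rot": TCP orientation; "ft_force": force on the tool from outside, world axes, zero at the start; "wrist_torque": the same for the moment, N m; "finger_gap": finger opening in mm; "grip_force": force on a finger pad.
Only numpy, scipy, OpenCV 4.12 (cv2) and the standard library are available. Lean on these libraries where they do the work, as an engineer would, in place of code of your own. Each camera call takes 0.05 s, during which the arm holds its last target. There are 200 camera calls.

## Working session

There is one attempt and no reset: what is moved stays moved. The work goes in short steps, Python scripts to look and compute and a tool call to move; the robot and the scene stay as the last step left them, time stands still between calls to the robot, and variables do not carry over. Pictures are saved under pics/ and viewed, at most 10 in all, crops included, and the job is handed in when it is done.

Besides the shell and the picture viewer there is one more tool, called after "Call:" as name(argument=value, ...), one argument or row to a line, values as JSON. apply_moves: Moves the arm, as the interface text tells. Its arguments: {"type":"object","properties":{"rows":{"type":"array"},"fingers":{"type":"number"},"grip_force":{"type":"number"}},"required":["rows"]}

```bash
mkdir -p pics
cat > h.py <<'E'
from bench import sense, eyes, job, models
import numpy as np, cv2
def snap(n,f):
    p,d=eyes.snapshot(n); cv2.imwrite('pics/'+f,p[:,:,::-1]); return p,d
def world(n,d):
    c=eyes.get_calibration(n);K=np.array(c['intrinsics']);R=np.array(c['R']);t=np.array(c['t']).ravel()
    v,u=np.mgrid[:d.shape[0],:d.shape[1]]
    P=np.stack([(u-K[0,2])/K[0,0]*d,(v-K[1,2])/K[1,1]*d,d],-1)
    return (P-t)@R
def pix(n,X):
    c=eyes.get_calibration(n);q=np.array(c['intrinsics'])@(np.array(c['R'])@np.array(X)+np.array(c['t']).ravel());return (q[:2]/q[2]).round()
E
python3 - <<'E'
from h import *
s=sense();print(s['tool_pos'],s['tcp_rot'],s['time'],s['finger_gap'])
for n in('top','scene'):
    snap(n,n+'0.png')
    for o in 'front_tin_mid tin_b_mid nutmeg_mid candlenut_1_mid rack tawa hob tumbler_mid colander_mid'.split():
        print(n,o,[(np.round(r['xyz']),round(r['confidence'],2),pix(n,r['xyz'])) for r in models.place_of(o,n)][:4])
E
```

```text
[227.15255417 554.73047734 230.22677585] [-1.79892972e+02 -9.02190297e-03  1.57724117e+02] 0.0 85.29486946638733
top front_tin_mid [(array([576.,  88.,  80.]), 0.56, array([291., 182.]))]
top tin_b_mid [(array([560., 254.,  79.]), 0.9, array([237., 189.])), (array([404., 465.,  40.]), 0.5, array([170., 243.]))]
top nutmeg_mid [(array([635.,  98.,  33.]), 0.42, array([289., 168.]))]
top candlenut_1_mid [(array([614., 266.,  32.]), 0.56, array([236., 176.]))]
top rack [(array([595., 178.,   1.]), 0.81, array([265., 183.]))]
top tawa [(array([ 552., -260.,   91.]), 0.75, array([407., 186.]))]
top hob [(array([ 525., -435.,    3.]), 0.86, array([457., 199.]))]
top tumbler_mid [(array([400.,  40.,  56.]), 0.94, array([308., 241.]))]
top colander_mid [(array([598., 175.,   1.]), 0.22, array([266., 182.]))]
scene front_tin_mid [(array([612., 263.,  26.]), 0.75, array([331., 297.])), (array([580.,  90.,  79.]), 0.57, array([310., 229.]))]
scene tin_b_mid [(array([562., 258.,  86.]), 0.6, array([349., 275.]))]
scene nutmeg_mid [(array([556., 258.,  86.]), 0.43, array([351., 274.])), (array([634.,  91.,  30.]), 0.41, array([293., 247.]))]
scene candlenut_1_mid [(array([613., 268.,  25.]), 0.53, array([332., 299.]))]
scene rack [(array([595., 176.,   0.]), 0.67, array([320., 271.]))]
scene tawa [(array([ 549., -262.,   90.]), 0.74, array([267., 142.])), (array([406., 462.,  39.]), 0.23, array([451., 326.]))]
scene hob [(array([ 524., -436.,   -1.]), 0.87, array([257., 129.]))]
scene tumbler_mid [(array([407.,  40.,  57.]), 0.83, array([355., 197.])), (array([582.,  88.,  82.]), 0.58, array([309., 228.]))]
scene colander_mid [(array([408., 466.,  36.]), 0.84, array([451., 328.])), (array([597., 176.,  -1.]), 0.33, array([320., 271.]))]
```

```bash
python3 -c "
import cv2,numpy as np
a=cv2.imread('pics/top0.png');b=cv2.imread('pics/scene0.png')
cv2.imwrite('pics/both.png',cv2.resize(np.vstack([a,b]),(480,600)))"
```

```text
(no output)
```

View pics/top0.png

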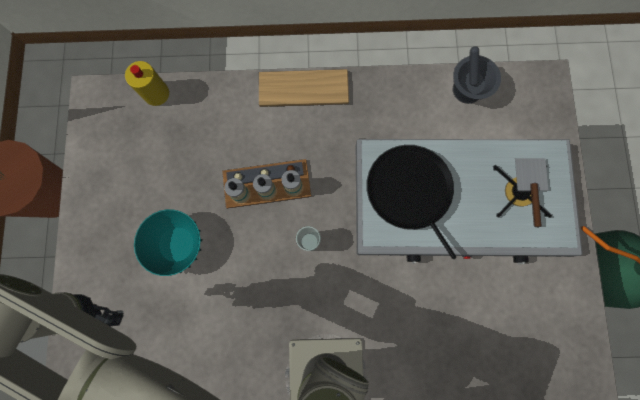

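View pics/scene0.png

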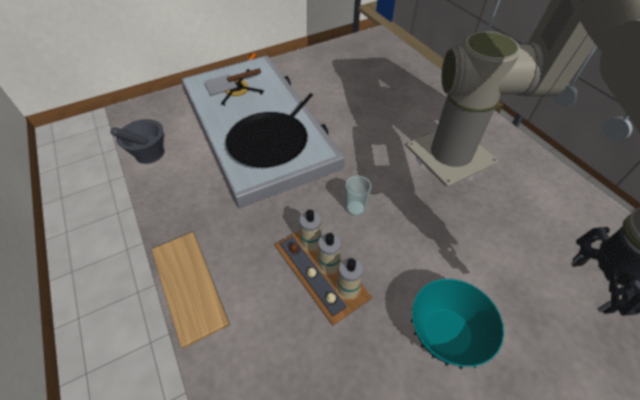

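The nutmeg is the dark dot at scene (293,247), behind the tin at scene (310,229) / top (291,182), which is the right-hand tin. Next I'll refine its position with depth.

```bash
cat >> h.py <<'E'
def clusters(n,d,zlo,zhi,box):
    W=world(n,d);m=(d>0)&(W[...,2]>zlo)&(W[...,2]<zhi)&(W[...,0]>box[0])&(W[...,0]<box[1])&(W[...,1]>box[2])&(W[...,1]<box[3])
    k,l,st,_=cv2.connectedComponentsWithStats(m.astype('uint8'),connectivity=8)
    return [(st[i,4],W[l==i].mean(0).round(1),W[l==i].min(0).round(),W[l==i].max(0).round()) for i in range(1,k) if st[i,4]>3]
E
python3 - <<'E'
from h import *
for n in('top','scene'):
    p,d=snap(n,'x.png')
    for nm,z in(('knob',(147,165)),('lid',(118,127)),('strip',(20,27)),('nuts',(28,60)),('board',(9,15))):
        print(n,nm);[print('  ',c) for c in clusters(n,d,*z,(500,690,20,340))]
    for o in('nutmeg_mid','front_tin_mid'):
        for r in models.cut_out(o,n)[:3]:
            w=world(n,d)[r['pixels']&(d>0)]; print(n,o,r['confidence'],r['pixels'].sum(),np.median(w,0).round(),w.min(0).round(),w.max(0).round())
E
```

```text
top knob
   (np.int32(44), array([576.6,  86.7, 151. ]), array([567.,  77., 147.]), array([587.,  97., 156.]))
   (np.int32(44), array([567.9, 171.2, 150.9]), array([558., 161., 147.]), array([579., 181., 156.]))
   (np.int32(44), array([558.4, 255.3, 150.8]), array([548., 245., 147.]), array([569., 265., 156.]))
top lid
   (np.int32(184), array([575.3,  86.9, 121.7]), array([550.,  61., 118.]), array([604., 112., 126.]))
   (np.int32(189), array([565.6, 169.6, 121.6]), array([542., 144., 118.]), array([594., 198., 127.]))
   (np.int32(183), array([557. , 254.1, 121.3]), array([531., 230., 118.]), array([585., 281., 127.]))
top strip
   (np.int32(415), array([625.8, 192.3,  23.4]), array([595.,  91.,  20.]), array([654., 301.,  27.]))
   (np.int32(76), array([637.8,  68.2,  23.1]), array([616.,  54.,  20.]), array([657.,  85.,  27.]))
   (np.int32(4), array([541.4, 235. ,  24. ]), array([537., 232.,  22.]), array([546., 239.,  27.]))
top nuts
   (np.int32(35), array([634.1,  92.4,  42.2]), array([628.,  82.,  28.]), array([649., 104.,  51.]))
   (np.int32(33), array([624.6, 176. ,  3
[... 3132 characters left out ...]
7.,  14.]), array([649.,  94.,  15.]))
   (np.int32(10), array([538.7, 179.9,  10.7]), array([534., 175.,   9.]), array([544., 186.,  13.]))
   (np.int32(5), array([637.3, 170.4,  13.7]), array([635., 168.,  12.]), array([640., 173.,  15.]))
   (np.int32(7), array([618.3, 186.8,  13.6]), array([612., 182.,  11.]), array([625., 190.,  15.]))
   (np.int32(6), array([635. , 183.8,  13.9]), array([632., 181.,  13.]), array([638., 186.,  15.]))
   (np.int32(5), array([627.3, 257.8,  13.4]), array([624., 253.,  11.]), array([630., 263.,  15.]))
scene nutmeg_mid 0.58 77 [638. 101.  40.] [624.  87.  21.] [647. 107.  49.]
scene front_tin_mid 0.55 708 [589. 105. 106.] [555.  63.  13.] [609. 118. 154.]
```

Call:
apply_moves(
  rows=[
    [0,0,0,0,0,0.186],
    [0,0,0,0,0,0.186],
    [0,0,0,0,0,0.186],
    [0,0,0,0,0,0.186],
    [0,0,0,0,0,0.186],
  ],
  fingers=60,
)

```text
time: 1.92
tool_pos: [227.4, 555.2, 231.3]
tcp_rot: [-180.0, 0.0, 104.1]
ft_force: [0.2, -0.1, 0.3]
finger_gap: 59.8
grip_force: 0.0
```

Call:
apply_moves(
  rows=[
    [0,0,0,0,0,0.142],
    [-50,30,0,0,0,0],
    [-50,30,0,0,0,0],
    [-50,30,0,0,0,0],
    [-50,30,0,0,0,0],
  ],
)

```text
time: 2.55
tool_pos: [369.5, 368.1, 231.5]
tcp_rot: [180.0, -0.0, 96.3]
ft_force: [-0.1, -0.1, 0.3]
finger_gap: 59.9
grip_force: 0.0
```

Call:
apply_moves(
  rows=[
    [-50,30,0,0,0,0],
    [-50,30,0,0,0,0],
    [-50,30,0,0,0,0],
    [-50,30,0,0,0,0],
    [-50,30,0,0,0,0],
  ],
)

```text
time: 3.18
tool_pos: [546.2, 135.9, 231.6]
tcp_rot: [180.0, -0.0, 96.3]
ft_force: [0.1, 1.1, 0.1]
finger_gap: 59.9
grip_force: 0.0
```

Call:
apply_moves(
  rows=[
    [-30,15,0,0,0,0],
    [-22,13,0,0,0,0],
    [0,0,0,0,0,0],
    [0,0,0,0,0,0],
    [0,0,0,0,0,0],
  ],
)

```text
time: 3.8
tool_pos: [578.3, 90.2, 231.4]
tcp_rot: [-180.0, -0.0, 96.4]
ft_force: [0.7, 0.2, -0.0]
finger_gap: 60.0
grip_force: 0.0
```

```bash
cat >> h.py <<'E'
from scipy.spatial.transform import Rotation as Ro
def go(X):
    s=sense();R=Ro.from_euler('xyz',s['tcp_rot'],degrees=True).as_matrix()
    print('at',np.round(s['tool_pos'],1),np.round(s['tcp_rot'],1),'gap',round(s['finger_gap'],1),'t',s['time'],'tool shift',(R.T@(np.array(X)-s['tool_pos'])).round(1))
E
python3 - <<'E'
from h import *
go((578.5,88.3,126))
p,d=snap('scene','s1.png')
cv2.imwrite('pics/s1c.png',cv2.resize(p[120:320,200:440,::-1],(720,600)))
E
```

```text
at [578.3  90.2 231.4] [-180.    -0.    96.4] gap 60.0 t 3.8 tool shift [ -1.9   0.  105.4]
```

View pics/s1c.png

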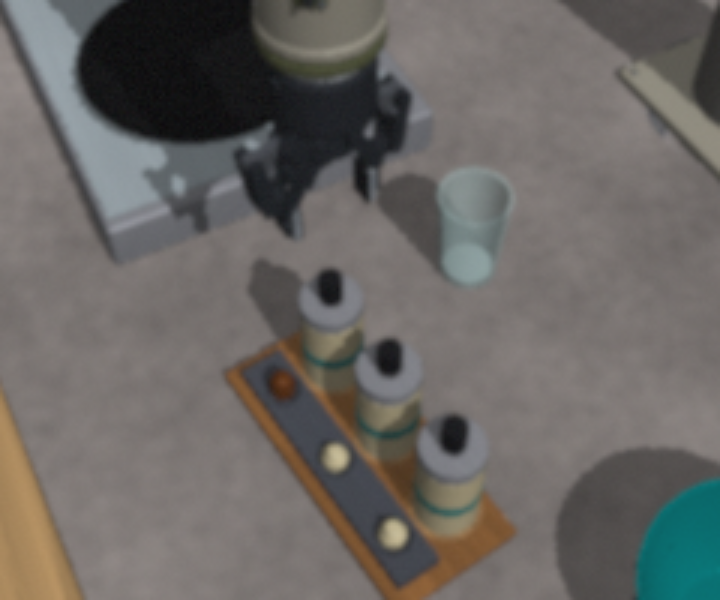

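The crop shows the open fingers above the right tin's knob (crop 330,288), with the nutmeg behind it (282,383). I'll descend and grip the knob.

Call:
apply_moves(
  rows=[
    [-2,0,30,0,0,0],
    [0,0,35,0,0,0],
    [0,0,25,0,0,0],
    [0,0,15,0,0,0],
    [0,0,0,0,0,0],
  ],
)

```text
time: 4.47
tool_pos: [578.1, 87.4, 125.3]
tcp_rot: [-179.9, -0.0, 96.3]
ft_force: [-0.1, -0.6, 0.1]
finger_gap: 59.8
grip_force: 0.0
```

Call:
apply_moves(
  rows=[
    [0,0,0,0,0,0],
    [0,0,0,0,0,0],
    [0,0,0,0,0,0],
    [0,0,0,0,0,0],
    [0,0,0,0,0,0],
  ],
  fingers=0,
  grip_force=45,
)

```text
time: 5.1
tool_pos: [579.8, 87.1, 127.9]
tcp_rot: [179.9, 0.0, 96.3]
ft_force: [-1.4, 0.4, 6.0]
finger_gap: 20.6
grip_force: 44.1
```

Call:
apply_moves(
  rows=[
    [0,0,0,0,0,0],
    [0,0,0,0,0,0],
    [0,0,-5,0,0,0],
    [0,0,-15,0,0,0],
    [0,0,-20,0,0,0],
  ],
)

```text
time: 5.72
tool_pos: [578.6, 87.0, 167.0]
tcp_rot: [-179.9, -0.0, 96.3]
ft_force: [-0.2, 0.3, -2.6]
finger_gap: 20.5
grip_force: 44.2
```

Run:
```python
from h import *
go((570,-35,114))
for n in('top','scene'):
    p,d=snap(n,'s2.png')
    print([c for c in clusters(n,d,100,175,(500,690,20,340))])
    W=world(n,d);m=(abs(W[...,0]-570)<60)&(abs(W[...,1]+35)<50)&(d>0);print(m.sum(),np.percentile(W[m][:,2],[0,5,50,95,100]))
```

```text
at [578.6  87.  167. ] [-179.9   -0.    96.3] gap 20.5 t 5.725 tool shift [-120.3  -21.8   53. ]
[(np.int32(85), array([567.9,  66.6, 145.4]), array([551.,  59., 100.]), array([589.,  76., 175.])), (np.int32(240), array([564.1, 164.2, 125.9]), array([540., 143., 100.]), array([596., 183., 156.])), (np.int32(32), array([564.5, 107.1, 154.4]), array([555.,  97., 114.]), array([577., 114., 165.])), (np.int32(253), array([555.3, 256.6, 126.7]), array([531., 238., 100.]), array([585., 283., 156.]))]
1124 [-9.96802291 -4.98649995 -0.63886909  3.79318201  7.05101902]
[(np.int32(481), array([588.2, 105.5, 144.1]), array([555.,  73., 100.]), array([610., 118., 174.])), (np.int32(435), array([574.6, 180.3, 124.3]), array([544., 146., 100.]), array([599., 202., 153.])), (np.int32(483), array([565.4, 263.5, 124.4]), array([534., 231., 100.]), array([588., 286., 153.]))]
582 [-5.56501217 -3.65343152 -0.97014781  2.0346616   4.10637775]
```

Call:
apply_moves(
  rows=[
    [-15,-3,0,0,0,0],
    [-30,-5,0,0,0,0],
    [-30,-6,0,0,0,0],
    [-30,-5,0,0,0,0],
    [-15,-3,0,0,0,0],
  ],
)

```text
time: 6.45
tool_pos: [569.4, -36.8, 165.5]
tcp_rot: [-179.9, 0.0, 96.2]
ft_force: [0.3, 0.8, -3.5]
finger_gap: 20.5
grip_force: 44.3
```

Call:
apply_moves(
  rows=[
    [0,0,0,0,0,0],
    [0,0,15,0,0,0],
    [0,0,15,0,0,0],
    [0,0,12,0,0,0],
    [0,0,5,0,0,0],
  ],
)

```text
time: 7.08
tool_pos: [569.3, -34.1, 117.4]
tcp_rot: [-179.9, -0.0, 96.3]
ft_force: [-0.2, -0.4, -2.6]
finger_gap: 20.3
grip_force: 44.2
```

Call:
apply_moves(
  rows=[
    [0,0,2,0,0,0],
    [0,0,1,0,0,0],
    [0,0,0,0,0,0],
    [0,0,0,0,0,0],
    [0,0,0,0,0,0],
  ],
)

```text
time: 7.7
tool_pos: [570.4, -34.8, 116.5]
tcp_rot: [180.0, 0.0, 96.3]
ft_force: [-0.4, 0.6, -2.7]
finger_gap: 20.2
grip_force: 44.2
```

Call:
apply_moves(
  rows=[
    [0,0,1,0,0,0],
    [0,0,1,0,0,0],
    [0,0,0,0,0,0],
    [0,0,0,0,0,0],
    [0,0,0,0,0,0],
  ],
)

```text
time: 8.32
tool_pos: [571.0, -34.9, 116.0]
tcp_rot: [179.9, 0.0, 96.3]
ft_force: [-2.6, 0.1, 7.0]
finger_gap: 20.5
grip_force: 45.4
```

Contact. Release, then rise.

Call:
apply_moves(
  rows=[
    [0,0,0,0,0,0],
    [0,0,0,0,0,0],
    [0,0,0,0,0,0],
    [0,0,0,0,0,0],
    [0,0,0,0,0,0],
  ],
  fingers=60,
)

```text
time: 8.95
tool_pos: [570.2, -34.7, 114.2]
tcp_rot: [-180.0, 0.0, 96.3]
ft_force: [-0.8, -0.1, 0.3]
finger_gap: 59.8
grip_force: 0.0
```

Call:
apply_moves(
  rows=[
    [0,0,-20,0,0,0],
    [0,0,-40,0,0,0],
    [0,0,-40,0,0,0],
    [0,0,-20,0,0,0],
    [0,0,0,0,0,0],
  ],
)

```text
time: 9.57
tool_pos: [571.4, -34.9, 236.6]
tcp_rot: [179.8, 0.1, 96.3]
ft_force: [0.4, -0.0, 0.3]
finger_gap: 59.8
grip_force: 0.0
```

Run:
```python
from h import *
go((634.2,94.4,240))
for n in('top','scene'):
    p,d=snap(n,'s3%s.png'%n)
    print('nuts',[c for c in clusters(n,d,28,60,(590,690,20,340))])
    print('tin',[c for c in clusters(n,d,120,150,(500,640,-90,20))],[c for c in clusters(n,d,128,150,(500,640,-90,20))])
    print([(r['xyz'].round() if hasattr(r['xyz'],'round') else r['xyz'],r['confidence']) for r in models.place_of('nutmeg_mid',n)])
p,d=eyes.snapshot('scene')
cv2.imwrite('pics/s3c.png',cv2.resize(p[120:320,200:440,::-1],(720,600)))
```

```text
at [571.4 -34.9 236.6] [1.798e+02 1.000e-01 9.630e+01] gap 59.8 t 9.575 tool shift [121.6  76.6  -3.2]
nuts [(np.int32(35), array([630.9,  95.2,  42.5]), array([621.,  87.,  29.]), array([642., 104.,  53.])), (np.int32(31), array([624.4, 176.5,  35.7]), array([617., 168.,  30.]), array([634., 187.,  42.])), (np.int32(38), array([613.8, 260.3,  35.4]), array([603., 251.,  28.]), array([624., 273.,  42.]))]
tin [(np.int32(14), array([566.6, -28.1, 135.4]), array([559., -32., 124.]), array([575., -26., 141.]))] [(np.int32(12), array([567.4, -28.2, 137.1]), array([559., -32., 128.]), array([575., -26., 141.]))]
[([634.2, 96.6, 29.3], 0.58)]
nuts [(np.int32(69), array([637.1,  99.1,  39.7]), array([624.,  87.,  29.]), array([647., 107.,  49.])), (np.int32(44), array([595. , 182. ,  43.6]), array([590., 166.,  28.]), array([599., 193.,  58.])), (np.int32(62), array([627. , 182.5,  35. ]), array([614., 172.,  28.]), array([638., 191.,  41.])), (np.int32(70), array([618. , 266. ,  35.1]), array([606., 253.,  28.]), array([629., 275.,  43.]))]
tin [(np.int32(70), array([573.1, -29.3, 134.2]), array([562., -44., 120.]), array([583., -21., 141.]))] [(np.int32(56), array([572.8, -30.2, 136.7]), array([562., -44., 128.]), array([582., -21., 141.]))]
[([625.9, 182.3, 27.5], 0.61), ([633.1, 91.1, 33.2], 0.4), ([524.1, -434.8, 2.1], 0.2)]
```

View pics/s3c.png

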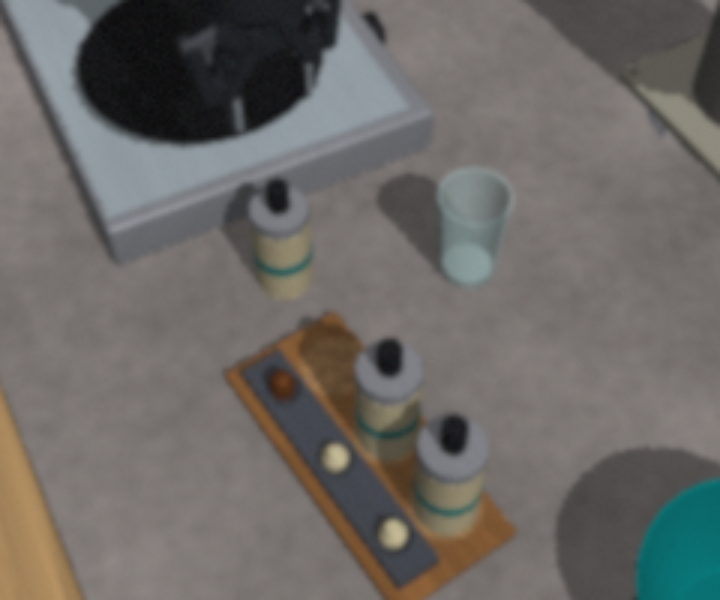

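The tin stands upright aside (crop 280,240), and the nutmeg is exposed (282,383) next to the empty mark. I'll go to the nutmeg.

Call:
apply_moves(
  rows=[
    [25,16,0,0,0,0],
    [30,18,0,0,0,0],
    [30,18,0,0,0,0],
    [25,16,0,0,0,0],
    [12.5,8.5,0,0,0,0],
  ],
)

```text
time: 10.45
tool_pos: [632.6, 96.7, 232.7]
tcp_rot: [-179.9, -0.0, 96.4]
ft_force: [-0.0, -0.5, -0.5]
finger_gap: 59.5
grip_force: 0.0
```

Call:
apply_moves(
  rows=[
    [0,0,30,0,0,0],
    [0,0,40,0,0,0],
    [0,0,40,0,0,0],
    [0,0,30,0,0,0],
    [0,0,0,0,0,0],
  ],
)

```text
time: 11.08
tool_pos: [629.8, 94.7, 90.2]
tcp_rot: [-179.6, -0.0, 96.3]
ft_force: [-0.4, -0.5, 0.5]
finger_gap: 59.8
grip_force: 0.0
```

Run:
```python
from h import *
go((634.2,95.5,27))
p,d=eyes.snapshot('scene')
cv2.imwrite('pics/s4c.png',cv2.resize(p[180:300,240:384,::-1],(720,600)))
```

```text
at [629.8  94.7  90.2] [-179.6   -0.    96.3] gap 59.8 t 11.075 tool shift [ 0.3  5.  63.2]
```

View pics/s4c.png

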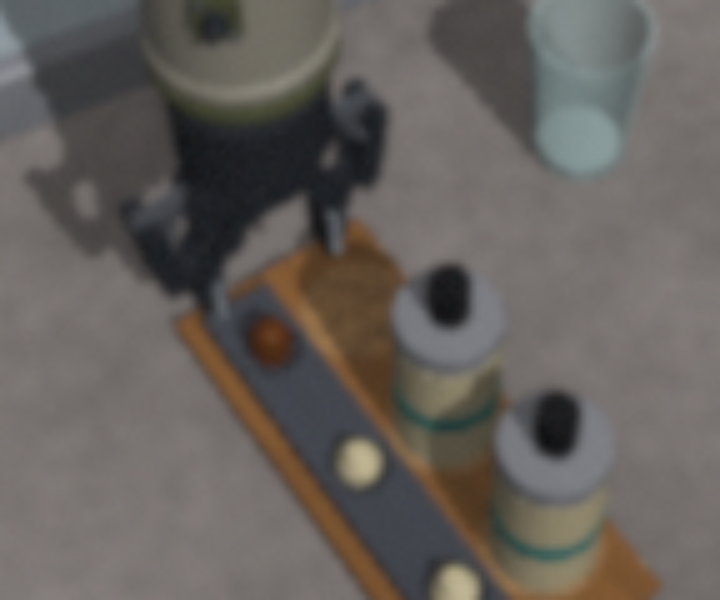

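The fingers straddle the nutmeg along the strip's width (crop 270,340). I'll lower, settle and correct.

Call:
apply_moves(
  rows=[
    [0,2,25,0,0,0],
    [0,0,20,0,0,0],
    [0,0,13,0,0,0],
    [0,0,0,0,0,0],
    [0,0,0,0,0,0],
  ],
)

```text
time: 11.75
tool_pos: [635.4, 95.7, 37.1]
tcp_rot: [179.9, 0.0, 96.3]
ft_force: [-0.2, -0.5, 0.6]
finger_gap: 59.9
grip_force: 0.0
```

Run:
```python
from h import *
go((634.2,95.5,27))
p,d=eyes.snapshot('scene')
go((634.2,95.5,27))
```

```text
at [635.4  95.7  37.1] [179.9   0.   96.3] gap 59.9 t 11.75 tool shift [-0.1 -1.2 10.1]
at [635.6  95.8  37.4] [179.9   0.   96.3] gap 59.9 t 11.8 tool shift [-0.1 -1.5 10.4]
```

Call:
apply_moves(
  rows=[
    [0,-1,4,0,0,0],
    [0,0,4,0,0,0],
    [0,0,1,0,0,0],
    [0,0,0,0,0,0],
    [0,0,0,0,0,0],
  ],
)

```text
time: 12.42
tool_pos: [634.0, 95.6, 27.4]
tcp_rot: [180.0, -0.0, 96.3]
ft_force: [1.0, 0.4, 0.2]
finger_gap: 59.9
grip_force: 0.0
```

Call:
apply_moves(
  rows=[
    [0,0,0,0,0,0],
    [0,0,0,0,0,0],
    [0,0,0,0,0,0],
    [0,0,0,0,0,0],
    [0,0,0,0,0,0],
  ],
  fingers=0,
  grip_force=25,
)

```text
time: 13.05
tool_pos: [634.0, 95.6, 27.5]
tcp_rot: [180.0, 0.0, 96.3]
ft_force: [-0.0, 0.1, 2.3]
finger_gap: 22.3
grip_force: 24.7
```

Call:
apply_moves(
  rows=[
    [0,0,-10,0,0,0],
    [0,0,-30,0,0,0],
    [0,0,-50,0,0,0],
    [0,0,-50,0,0,0],
    [0,0,-40,0,0,0],
  ],
)

```text
time: 13.68
tool_pos: [634.3, 95.6, 210.5]
tcp_rot: [179.9, 0.0, 96.3]
ft_force: [0.7, 0.1, 0.1]
finger_gap: 22.3
grip_force: 24.6
```

Call:
apply_moves(
  rows=[
    [-25,-9,0,0,0,0],
    [-40,-14,0,0,0,0],
    [-40,-14,0,0,0,0],
    [-40,-14,0,0,0,0],
    [-40,-14,0,0,0,0],
  ],
)

```text
time: 14.3
tool_pos: [589.1, -96.7, 208.0]
tcp_rot: [180.0, 0.0, 96.3]
ft_force: [0.7, 0.1, 0.2]
finger_gap: 22.3
grip_force: 24.6
```

Call:
apply_moves(
  rows=[
    [-40,-14,0,0,0,0],
    [-40,-14,0,0,0,0],
    [-40,-14,0,0,0,0],
    [-25,-9,0,0,0,0],
    [-15,-6,0,0,0,0],
  ],
)

```text
time: 14.92
tool_pos: [550.0, -262.0, 207.7]
tcp_rot: [180.0, 0.0, 96.2]
ft_force: [-1.0, -0.2, 0.2]
finger_gap: 22.6
grip_force: 24.6
```

Run:
```python
from h import *
for n in('top','scene'):
    p,d=eyes.snapshot(n)
    print(n,[(np.round(r['xyz']),r['confidence']) for r in models.place_of('tawa',n)])
    W=world(n,d);m=(np.hypot(W[...,0]-551,W[...,1]+261)<100)&(d>0);print(np.percentile(W[m][:,2],[5,25,50,75]))
go((551,-261,109))
p,d=eyes.snapshot('scene')
cv2.imwrite('pics/s5.png',cv2.resize(p[40:280,180:468,::-1],(720,600)))
```

```text
top [(array([ 552., -259.,   92.]), 0.72)]
[ 93.58502168 344.10745386 595.87645549 616.12693808]
scene [(array([ 549., -264.,   89.]), 0.62)]
[ 93.04720648  95.62601673 309.71055186 454.07981431]
at [ 550.6 -260.1  207.4] [180.   -0.   96.3] gap 22.3 t 15.125 tool shift [-1.   0.3 98.4]
```

View pics/s5.png

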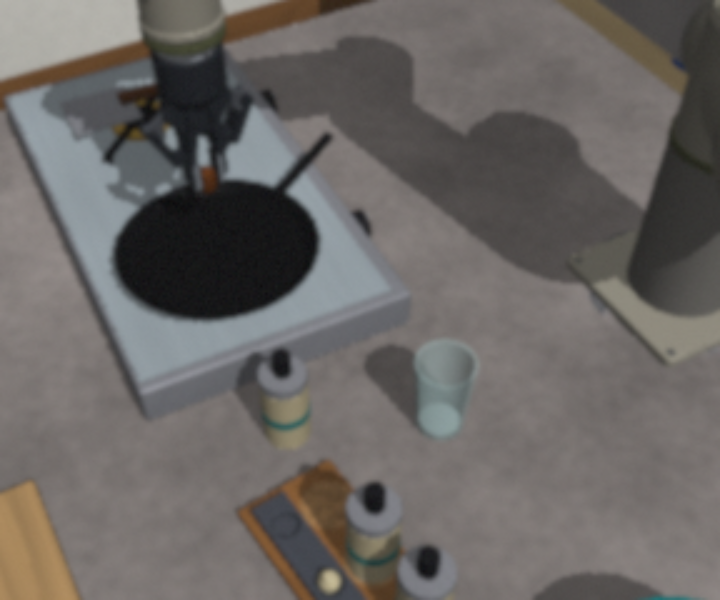

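The nutmeg is held in the fingers (crop 210,180) above the tawa, and its pocket is empty (285,525). I'll lower it until it touches.

Call:
apply_moves(
  rows=[
    [0,0,25,0,0,0],
    [0,0,30,0,0,0],
    [0,0,22,0,0,0],
    [0,0,15,0,0,0],
    [0,0,3,0,0,0],
  ],
)

```text
time: 15.8
tool_pos: [550.2, -259.7, 111.3]
tcp_rot: [-179.9, -0.1, 96.4]
ft_force: [-0.7, 0.1, -0.7]
finger_gap: 22.5
grip_force: 24.6
```

Call:
apply_moves(
  rows=[
    [0,0,1,0,0,0],
    [0,0,1,0,0,0],
    [0,0,0,0,0,0],
    [0,0,0,0,0,0],
    [0,0,0,0,0,0],
  ],
)

```text
time: 16.42
tool_pos: [550.5, -260.9, 110.5]
tcp_rot: [180.0, 0.0, 96.3]
ft_force: [-0.1, -0.5, -0.1]
finger_gap: 22.0
grip_force: 24.6
```

Call:
apply_moves(
  rows=[
    [0,0,1,0,0,0],
    [0,0,1,0,0,0],
    [0,0,0,0,0,0],
    [0,0,0,0,0,0],
    [0,0,0,0,0,0],
  ],
)

```text
time: 17.05
tool_pos: [550.5, -260.8, 108.3]
tcp_rot: [180.0, 0.0, 96.3]
ft_force: [-0.6, 0.1, 0.6]
finger_gap: 22.7
grip_force: 24.6
```

Call:
apply_moves(
  rows=[
    [0,0,1,0,0,0],
    [0,0,0.5,0,0,0],
    [0,0,0,0,0,0],
    [0,0,0,0,0,0],
    [0,0,0,0,0,0],
  ],
)

```text
time: 17.68
tool_pos: [550.6, -260.9, 107.5]
tcp_rot: [180.0, 0.0, 96.3]
ft_force: [-0.8, 1.4, 5.3]
finger_gap: 22.5
grip_force: 25.0
```

Contact (5 N). I'll release in small opening steps, then rise.

Call:
apply_moves(
  rows=[
    [0,0,0,0,0,0],
    [0,0,0,0,0,0],
    [0,0,0,0,0,0],
    [0,0,0,0,0,0],
    [0,0,0,0,0,0],
  ],
  fingers=55,
)

```text
time: 18.3
tool_pos: [550.4, -260.7, 106.7]
tcp_rot: [-180.0, -0.0, 96.3]
ft_force: [-0.1, -0.2, 0.4]
finger_gap: 54.7
grip_force: 0.0
```

Call:
apply_moves(
  rows=[
    [0,0,-10,0,0,0],
    [0,0,-30,0,0,0],
    [0,0,-50,0,0,0],
    [0,0,-40,0,0,0],
    [0,0,0,0,0,0],
  ],
)

```text
time: 18.92
tool_pos: [552.7, -262.0, 243.0]
tcp_rot: [179.6, 0.3, 96.3]
ft_force: [0.5, -0.1, -0.3]
finger_gap: 55.1
grip_force: 0.0
```

Call:
apply_moves(
  rows=[
    [30,0,0,0,0,0],
    [45,0,0,0,0,0],
    [50,0,0,0,0,0],
    [45,0,0,0,0,0],
    [30,0,0,0,0,0],
  ],
)

```text
time: 19.55
tool_pos: [527.8, -59.9, 236.4]
tcp_rot: [-180.0, -0.0, 96.4]
ft_force: [0.3, 0.2, 0.0]
finger_gap: 55.0
grip_force: 0.0
```

Call:
apply_moves(
  rows=[
    [15,22,0,0,0,0],
    [9,23,0,0,0,0],
    [0,0,0,0,0,0],
    [0,0,0,0,0,0],
    [0,0,0,0,0,0],
  ],
)

```text
time: 20.18
tool_pos: [570.0, -33.7, 236.7]
tcp_rot: [-180.0, 0.0, 96.3]
ft_force: [0.3, -0.3, 0.2]
finger_gap: 55.0
grip_force: 0.0
```

Run:
```python
from h import *
go((571,-34.8,116))
for n in('top','scene'):
    p,d=snap(n,'s6%s.png'%n)
    print(n,[(np.round(r['xyz']),round(r['confidence'],2)) for r in models.place_of('nutmeg_mid',n)])
    print(clusters(n,d,106,150,(480,620,-340,-180)),clusters(n,d,142,152,(500,640,-90,20)))
    print([(np.round(r['xyz']),round(r['confidence'],2)) for r in models.place_of('front_tin_mid',n)])
cv2.imwrite('pics/s6.png',cv2.resize(p[40:280,180:468,::-1],(720,600)))
```

```text
at [570.  -33.7 236.7] [-180.     0.    96.3] gap 55.0 t 20.175 tool shift [ -1.2   0.9 120.7]
top [(array([ 547., -260.,  108.]), 0.52)]
[(np.int32(57), array([ 547.2, -261.2,  121.2]), array([ 538., -273.,  109.]), array([ 561., -252.,  131.]))] []
[(array([569., -35.,  68.]), 0.71)]
scene []
[] []
[(array([574., -32.,  67.]), 0.83)]
```

View pics/s6.png

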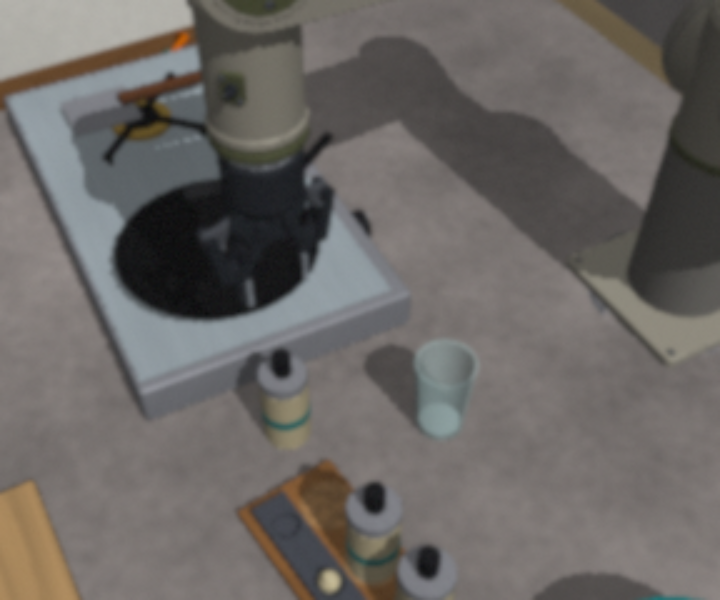

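The nutmeg stands at the tawa's centre (top at z 129), and the tin is still upright at crop (285,400). I'll grip it again.

Call:
apply_moves(
  rows=[
    [-1,1,30,0,0,0],
    [0,0,40,0,0,0],
    [0,0,30,0,0,0],
    [0,0,18,0,0,0],
    [0,0,2,0,0,0],
  ],
)

```text
time: 21.1
tool_pos: [570.9, -34.0, 115.6]
tcp_rot: [-179.9, -0.0, 96.3]
ft_force: [-1.1, -0.1, 0.2]
finger_gap: 55.1
grip_force: 0.0
```

Call:
apply_moves(
  rows=[
    [0,0,0,0,0,0],
    [0,0,0,0,0,0],
    [0,0,0,0,0,0],
    [0,0,0,0,0,0],
    [0,0,0,0,0,0],
  ],
  fingers=0,
  grip_force=45,
)

```text
time: 21.72
tool_pos: [572.6, -34.2, 118.6]
tcp_rot: [179.9, 0.0, 96.3]
ft_force: [-1.9, -0.4, 6.0]
finger_gap: 20.4
grip_force: 44.1
```

Call:
apply_moves(
  rows=[
    [0,0,0,0,0,0],
    [0,0,-5,0,0,0],
    [0,0,-15,0,0,0],
    [0,0,-20,0,0,0],
    [0,0,-12,0,0,0],
  ],
)

```text
time: 22.35
tool_pos: [572.7, -34.2, 171.4]
tcp_rot: [179.8, 0.0, 96.3]
ft_force: [1.0, 0.1, -2.8]
finger_gap: 20.0
grip_force: 44.2
```

Call:
apply_moves(
  rows=[
    [15,3,0,0,0,0],
    [30,6,0,0,0,0],
    [30,5,0,0,0,0],
    [30,5,0,0,0,0],
    [15,3,0,0,0,0],
  ],
)

```text
time: 22.98
tool_pos: [579.8, 89.9, 168.1]
tcp_rot: [-179.9, -0.0, 96.4]
ft_force: [-0.7, -0.8, -2.8]
finger_gap: 20.1
grip_force: 44.2
```

Call:
apply_moves(
  rows=[
    [0,0,0,0,0,0],
    [0,0,0,0,0,0],
    [0,0,0,0,0,0],
    [0,0,0,0,0,0],
    [0,0,0,0,0,0],
  ],
)

```text
time: 23.6
tool_pos: [580.5, 87.2, 168.9]
tcp_rot: [180.0, 0.0, 96.3]
ft_force: [0.8, 0.7, -2.8]
finger_gap: 20.1
grip_force: 44.2
```

Run:
```python
from h import *
go((578.7,87.6,128))
for i in range(3): eyes.snapshot('scene');go((578.7,87.6,128))
```

```text
at [580.5  87.2 168.9] [180.    0.   96.3] gap 20.1 t 23.6 tool shift [ 0.6 -1.7 40.9]
at [580.4  87.3 168.9] [180.    0.   96.3] gap 20.6 t 23.65 tool shift [ 0.5 -1.7 40.9]
at [580.4  87.4 168.8] [180.    0.   96.3] gap 19.9 t 23.7 tool shift [ 0.4 -1.7 40.8]
at [580.4  87.5 168.8] [180.   -0.   96.3] gap 20.1 t 23.75 tool shift [ 0.3 -1.7 40.8]
```

Call:
apply_moves(
  rows=[
    [0,-1,12,0,0,0],
    [0,0,14,0,0,0],
    [0,0,8,0,0,0],
    [0,0,3,0,0,0],
    [0,0,0,0,0,0],
  ],
)

```text
time: 24.38
tool_pos: [579.5, 87.6, 131.8]
tcp_rot: [180.0, 0.0, 96.3]
ft_force: [0.5, -0.1, -3.0]
finger_gap: 20.4
grip_force: 44.3
```

Call:
apply_moves(
  rows=[
    [0,0,1,0,0,0],
    [0,0,0.5,0,0,0],
    [0,0,0,0,0,0],
    [0,0,0,0,0,0],
    [0,0,0,0,0,0],
  ],
)

```text
time: 25.0
tool_pos: [579.6, 87.6, 130.6]
tcp_rot: [180.0, 0.0, 96.3]
ft_force: [-1.5, -0.6, 0.6]
finger_gap: 20.2
grip_force: 44.6
```

Touching. Release and rise clear.

Call:
apply_moves(
  rows=[
    [0,0,0.5,0,0,0],
    [0,0,0,0,0,0],
    [0,0,0,0,0,0],
    [0,0,0,0,0,0],
    [0,0,0,0,0,0],
  ],
)

```text
time: 25.62
tool_pos: [579.7, 87.6, 130.6]
tcp_rot: [179.9, 0.0, 96.3]
ft_force: [-2.3, -0.8, 5.9]
finger_gap: 20.2
grip_force: 45.0
```

Call:
apply_moves(
  rows=[
    [0,0,0,0,0,0],
    [0,0,0,0,0,0],
    [0,0,0,0,0,0],
    [0,0,0,0,0,0],
    [0,0,0,0,0,0],
  ],
  fingers=60,
)

```text
time: 26.25
tool_pos: [579.4, 87.6, 129.7]
tcp_rot: [-180.0, -0.0, 96.3]
ft_force: [-0.5, 0.2, 0.5]
finger_gap: 59.4
grip_force: 0.0
```

Call:
apply_moves(
  rows=[
    [0,0,-20,0,0,0],
    [0,0,-40,0,0,0],
    [0,0,-40,0,0,0],
    [0,0,-20,0,0,0],
    [0,0,0,0,0,0],
  ],
)

```text
time: 26.88
tool_pos: [580.5, 87.6, 252.1]
tcp_rot: [179.8, 0.0, 96.3]
ft_force: [0.4, -0.2, -0.7]
finger_gap: 60.0
grip_force: 0.0
```

Call:
apply_moves(
  rows=[
    [-20,-30,0,0,0,0],
    [-20,-40,0,0,0,0],
    [-20,-40,0,0,0,0],
    [-10,-20,0,0,0,0],
    [0,0,0,0,0,0],
  ],
)

```text
time: 27.5
tool_pos: [456.5, 3.2, 248.1]
tcp_rot: [-179.9, -0.0, 96.2]
ft_force: [0.4, 0.5, -0.7]
finger_gap: 60.0
grip_force: 0.0
```

Run:
```python
from h import *
go((0,0,0))
for n in('top','scene'):
    p,d=snap(n,'s7%s.png'%n)
    print(n,clusters(n,d,147,165,(540,690,20,340)))
    print(clusters(n,d,106,150,(520,620,-340,-180)))
    print([(np.round(r['xyz']),round(r['confidence'],2)) for r in models.place_of('nutmeg_mid',n)])
cv2.imwrite('pics/s7.png',cv2.resize(p[40:320,180:468,::-1],(617,600)))
```

```text
at [456.5   3.2 248.1] [-179.9   -0.    96.2] gap 60.0 t 27.5 tool shift [  46.1 -453.6  249.1]
top [(np.int32(43), array([568. , 170.9, 151.4]), array([558., 161., 148.]), array([578., 181., 156.])), (np.int32(43), array([558.3, 255.4, 151. ]), array([547., 245., 147.]), array([569., 265., 155.]))]
[(np.int32(56), array([ 547.3, -261.3,  121.4]), array([ 537., -272.,  109.]), array([ 561., -252.,  130.]))]
[(array([ 548., -261.,  111.]), 0.57)]
scene [(np.int32(50), array([579.6,  90.2, 150.8]), array([569.,  77., 147.]), array([589.,  99., 154.])), (np.int32(59), array([570.8, 174.3, 150.8]), array([561., 163., 147.]), array([581., 184., 154.])), (np.int32(66), array([561.5, 258.4, 151. ]), array([551., 247., 148.]), array([571., 267., 155.]))]
[(np.int32(54), array([ 553.7, -255.4,  118.3]), array([ 541., -266.,  106.]), array([ 563., -246.,  131.]))]
[(array([ 548., -263.,  112.]), 0.48)]
```

View pics/s7.png

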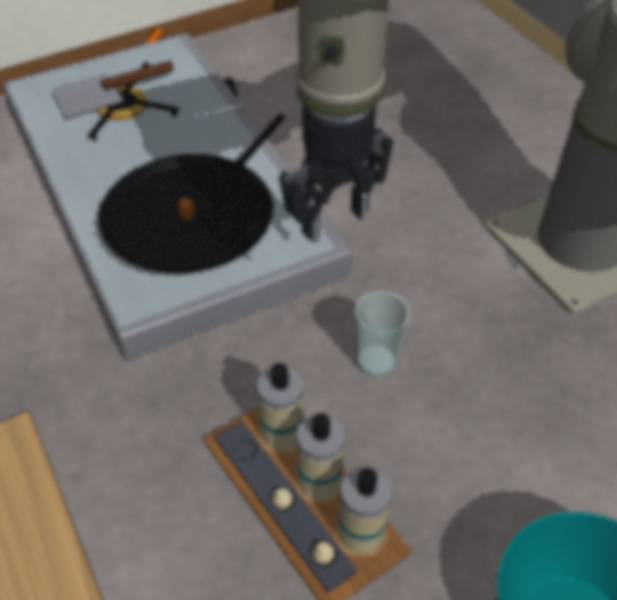

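The nutmeg is on the tawa (187,208). The tin is back on its mark (280,405), about 1 mm off, and nothing else has moved.

```bash
python3 -c "
from bench import job
print(job.hand_in())"
```

```text
the job is handed in; nothing more can be done
None
```

The job is handed in: the nutmeg stands on the tawa, the tin is upright on its own mark about 1 mm from where it started, and the other tins, candlenuts, tumbler and colander show no disturbance; the hand-in gave no verdict.

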